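# Stamp the card and hold the press open

### The job

Press the treadle of the green embossing press right down to its stop to stamp the card, and let it come up again. Then, before touching the red release knob, tug the cover upwards by its handle to find out whether it is caught; if it is, slide the knob all the way to the press's left to free it. Raise the cover to about 60 degrees and finish while holding it open there with the gripper, leaving everything else on the table where it stands.

Things in the scene. Friction and masses are not known exactly. Their poses are not given: they have to be found in the camera images.
- press: green card-embossing press, fast on the table: case 180 (x) x 240 (y) x 70 mm high under a flat hinged cover. Origin: centre of its underside; front faces its own -x, its left is its own +y. Front left a ledge (y 15 to 125, x -145 to -90 mm, 42 mm high) carries the red knob. The catch is inside, out of sight: nothing outside, not even the knob, shows if the cover is caught
- hinge (a point): the cover's hinge line, along the press's y, at x = 90, z = 76 mm of the press
- cover (a joint): opening angle of the cover: 0 shut, 1.3 rad fully open; a load of about 2 to 3 N at the handle, and it falls shut when let go at any angle. When the catch holds it, the handle lifts only about 8 mm (0.05 rad) and then stops hard; if not caught it lifts freely
- leaf: the cover: green plate 185 x 236 x 12 mm with a red panel and a gold flower and its brass handle. Origin on the hinge line, x along the press's x when shut; the plate runs from there 185 mm to its own -x (towards the front), its top 6 mm above the origin
- handle (a point): middle of the brass bar of the cover's handle: a round bar 12 mm thick, 90 mm long between two posts along the press's y, its centre 32 mm above the cover's top (114 mm above the table when shut) and 165 mm from the hinge line towards the front; free from above, in front and behind
- catch_knob (a point): centre of the top face of the red release knob: an upright block 16 (x) x 14 (y) x 46 mm tall, top 95 mm above the table, on the ledge (top 42 mm; a steel foot of 18 x 20 mm reaches up to 49 mm)
- catch (a joint): travel of the release knob along the press's own +y (to the press's left, away from the handle): 0 to 0.034 m, starts within 0.004; slides with some 2 to 5 N. Slid to its end it draws the hidden catch back, and knob and catch both stay there when let go
- treadle: the press's treadle at its right side, fast on the table: steel foot plate 180 x 70 mm, 10 mm thick, with a hinged paddle. Origin: centre of its underside; the paddle's hinge line lies along its y at x = 65, z = 35 mm, and the paddle (130 x 50 x 10 mm) runs from it towards its own -x, sloping upwards at rest
- pedal_pad (a point): middle of the black rubber pad on top of the paddle, 105 mm from its hinge line; 69 mm above the table at rest, 40 mm at the stop, where the paddle is level; it moves with the paddle
- pedal (a joint): how far the paddle is pressed: 0 at rest, 0.28 rad at its stop; its spring takes about 4 N on the pad to start and 12 N at the stop, and brings it back up when let go
- paint_can: red paint can, 96 mm across, 110 mm tall; stands loose, to be left alone; origin at the centre of its underside
- card_stack: stack of red cards 150 x 100 x 22 mm; stands loose, to be left alone; origin at the centre of its underside
- glue_mug: blue mug, 76 mm across, 85 mm tall; stands loose, to be left alone; origin at the centre of its underside
- brush: flat paint brush with a wooden handle, lying down, about 200 mm long; loose, to be left alone
- stamp_a: small brass hand stamp, 32 mm across, 48 mm tall; stands loose, to be left alone; origin at the centre of its underside
- stamp_b: small brass hand stamp, 32 mm across, 48 mm tall; stands loose, to be left alone; origin at the centre of its underside
- tape_roll: yellow roll of tape lying flat, 72 mm across, 22 mm high; stands loose, to be left alone; origin at the centre of its underside

How it is judged:
By the outcome, as a careful person would: the job done as asked, in the order asked, and still so for the second after the job is handed in, while the arm keeps its last pose, push and grip.
It also fails if it takes over 61 s, if anything falls off the work surface, if the arm or the gripper's body presses on something with over 40 N, if the wrist force passes 120 N, or if a joint passes its speed limit or range.

### The arm

A 7-joint arm with a two-finger parallel gripper is mounted at the origin on the work surface. World frame = base frame: x ahead of the robot, y to its left, z up, the work surface at z = 0. Lengths are in m, angles in rad, forces in N, time in s.
With the tool pointing down it reaches from about 0.4 to 0.85 m from the base axis. Payload 10.4 kg.
Tool frame: the origin (TCP) lies on the centre line of the jaws, within the pads' length; the fingertips stand 19 mm ahead of it and the grasp point (between the pads) is the TCP; z points along the fingers, y is the line along which they close (so a half turn about z gives the same grasp; the last joint's range is limited). The gripper opens to 85 mm and grips with 20 to 120 N. Pads are 22 mm wide; open, the fingers measure 114 mm over their backs; the gripper's body (76 mm by 85 mm) begins 54 mm behind the grasp point. The pads swing forward as they close: fully open they stand 13 mm farther back than shut.
Start: joints at [1.324, 0.332, -0.065, 1.46, 0.022, 1.35, -0.088], TCP at [0.139, -0.609, 0.25] pointing down, gripper open.
Joint ranges: [-2.6, 2.6], [-0.5, 2.12], [-1.47, 1.34], [0.16, 2.42], [-1.27, 4.41], [0.06, 2.06], [-2.6, 2.6]. Speed limits (rad/s): [2.22, 2.22, 2.79, 2.79, 3.14, 3.14, 3.14].

### API

Orientations are given as a unit quaternion [x, y, z, w].
In Python, from rig import bot gives the robot as it stands. The module is installed in compiled form; this text tells all that it offers.
- The arm moves only by the tool arm_command, never from a script. Its argument "moves" is a list of rows, each a list of 6 numbers: the shift along the world's x, y, z in units of 100 cm (1.0 is 100 cm), then the turn, a rotation vector about the world's x, y, z in units of 45 degrees (1.0 is 45 degrees). In form: [[x, y, z, rx, ry, rz], ...]. A call has 1 to 20 rows; each row is the pose to reach, as a shift and turn from the pose commanded when the call began; what a row does not reach only later rows make up. A row lasts 1/10 s, in which the tool goes at most 50 mm and 8.59 degrees, less where a joint would pass 70% of its speed; a pose out of reach is approached as far as the arm can. A call with a number of a shift or a turn outside -1 to 1 is refused whole. A call with a gripper value outside its range is refused whole. "grip" is the opening, from 0 (shut) to 1 (fully open), set as the call begins (left out, the last holds). The fingers move at their own pace and stop on an object; "force" is the grip in N (left out, the last holds). Time passes only in rows, so rows that repeat a pose let the fingers close. It gives the time, the measured TCP pose, the force, the opening and the grip force at its end, in the units of the state.
- bot.read_state(): the state, without advancing time (a new reading comes with each control period).
- bot.camera(name): name is "side" or "top" or "wrist"; returns the picture (384x512x3 uint8, red, green, blue); there is no depth.
- bot.camera_params(name): a dict with "fx", "fy", "cx", "cy" (pixels), "k1" (the pictures are not rectified: a ray, as slopes to the right and down, at radius r is drawn at 1 + k1 r^2 times it, then the intrinsics apply), "R" (3x3) and "t" (3): a world point X has camera coordinates R X + t. Camera axes: x right, y down, z forward; pixel columns grow to the right and rows downward; lengths in m; the calibration is good to about 2 mm. A picture is of the moment at which its call begins: read the wrist's pose just before it. camera_params takes no time and is no camera call; for the wrist camera it gives the pose at the moment of the call.
- bot.job_done(): hands the job in; it is judged then, once.
The state is a dict: "time": time; "qpos": joint angles; "dq": joint speeds; "joint_torque": joint torques, N m; "tcp_pos": TCP position; "orientation": TCP orientation; "ft_force": force on the tool from outside, world axes, zero at the start; "moment": the same for the moment, N m; "grip_width": finger opening in m; "gripper_force": force on a finger pad.
Only numpy, scipy, OpenCV 4.12 (cv2) and the standard library are available. Lean on these libraries where they do the work, as an engineer would, in place of code of your own. Each camera call takes 0.05 s, during which the arm holds its last target. There are 200 camera calls.

## Working session

There is one attempt and no reset: what is moved stays moved. The work goes in short steps, Python scripts to look and compute and a tool call to move; the robot and the scene stay as the last step left them, time stands still between calls to the robot, and variables do not carry over. Pictures are saved under pics/ and viewed, at most 10 in all, crops included, and the job is handed in when it is done.

Besides the shell and the picture viewer there is one more tool, called after "Request:" as a command line: name --pt "numbers of a row" for each row, then --argument value for the rest. arm_command: Moves the arm, as the interface text tells. Shifts and turns lie within -1 to 1; 1 stands for 100 cm of shift or 45 degrees of turn. Its arguments: {"type":"object","properties":{"moves":{"type":"array"},"grip":{"type":"number"},"force":{"type":"number"}},"required":["moves"]}

```bash
mkdir -p pics; ls; python3 - <<'E'
from rig import bot
import cv2
s=bot.read_state(); print({k:s[k] for k in('time','tcp_pos','orientation','ft_force','grip_width')})
for n in('top','side'):
    im=bot.camera(n); cv2.imwrite(f'pics/{n}0.png',im[:,:,::-1]); p=bot.camera_params(n); print(n,p)
E
```

```text
pics
{'time': 0.0, 'tcp_pos': array([ 0.13865032, -0.6090725 ,  0.24951986]), 'orientation': array([ 9.93742779e-01,  1.11690607e-01, -1.04789751e-04, -6.97243592e-04]), 'ft_force': array([0.47165674, 0.06574441, 0.86830511]), 'grip_width': 0.08539331891164668}
top {'fx': 379.4566653502022, 'fy': 379.4566653502022, 'cx': 254.56414095590523, 'cy': 191.23889172216354, 'k1': 0.03389945970497848, 'R': array([[ 0.02214795, -0.99926428, -0.03131076],
       [-0.99469937, -0.01887962, -0.10107778],
       [ 0.10041228,  0.03338346, -0.9943857 ]]), 't': array([-0.01065248,  0.57124925,  1.02541989])}
side {'fx': 381.091840007331, 'fy': 381.091840007331, 'cx': 251.56191329455743, 'cy': 191.00252079590925, 'k1': -0.014015312759774495, 'R': array([[ 0.98173514, -0.18966698,  0.01491823],
       [-0.12305337, -0.69282317, -0.71053073],
       [ 0.14509991,  0.69571725, -0.70350801]]), 't': array([-0.55234556,  0.10302856,  0.78412236])}
```

View pics/top0.png

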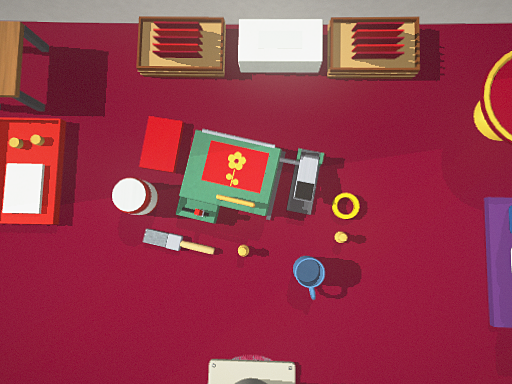

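View pics/side0.png

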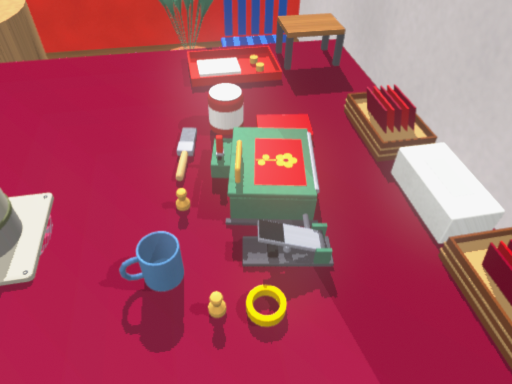

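The top view shows the press with its handle at about (235,201), the knob at (199,212) and the black pad at (304,190). In the side view they are at (239,160), (220,145) and (272,233). Next I'll measure them with masks and triangulation.

```bash
cat > h.py <<'E'
import numpy as np, cv2
from rig import bot
def ray(n,uv,P=None):
    p=P or bot.camera_params(n)
    K=np.array([[p['fx'],0,p['cx']],[0,p['fy'],p['cy']],[0,0,1]])
    d=cv2.undistortPoints(np.array([[uv]],float),K,np.array([p['k1'],0,0,0,0.]))[0,0]
    R=np.array(p['R']);return -R.T@p['t'],R.T@np.array([d[0],d[1],1])
def onz(n,uv,z,P=None):
    o,d=ray(n,uv,P);return o+d*(z-o[2])/d[2]
def tri(a,b):
    (o,d),(q,e)=a,b
    s=np.linalg.lstsq(np.c_[d,-e],q-o,rcond=None)[0]
    A,B=o+s[0]*d,q+s[1]*e
    return (A+B)/2,np.linalg.norm(A-B)
def mask(im,roi,lo,hi):
    x0,y0,x1,y1=roi;m=np.zeros(im.shape[:2],np.uint8)
    m[y0:y1,x0:x1]=cv2.inRange(cv2.cvtColor(im,cv2.COLOR_RGB2HSV),lo,hi)[y0:y1,x0:x1]
    k,l,s,c=cv2.connectedComponentsWithStats(m);i=1+np.argmax(s[1:,4])
    return (l==i),c[i],s[i]
def rect(m):
    return cv2.minAreaRect(np.argwhere(m)[:,::-1].astype(np.float32))
E
python3 - <<'E'
from h import *
t=cv2.imread('pics/top0.png')[:,:,::-1].copy();s=cv2.imread('pics/side0.png')[:,:,::-1].copy()
Y=((15,90,100),(35,255,255))
out={}
for nm,im,n,roi,c in[('handle',t,'top',(212,190,258,212),Y),('handle',s,'side',(232,138,245,186),Y),
 ('pad',t,'top',(290,175,320,205),((0,0,0),(180,255,60))),('pad',s,'side',(250,215,300,252),((0,0,0),(180,255,60))),
 ('knob',t,'top',(186,205,212,220),((0,150,110),(8,255,255))),('knob',s,'side',(213,132,227,160),((0,150,110),(8,255,255)))]:
    m,ce,st=mask(im,roi,*c);r=rect(m);out[nm,n]=r[0];print(nm,n,np.round(ce,1),st,r)
for k in('handle','pad','knob'):print(k,tri(ray('top',out[k,'top']),ray('side',out[k,'side'])))
# handle ends at z=.114
m,_,_=mask(t,(212,190,258,212),*Y);b=cv2.boxPoints(rect(m));b=b[np.argsort(b[:,0])]
a,c=onz('top',b[:2].mean(0),.114),onz('top',b[2:].mean(0),.114);print('ends',a,c,np.linalg.norm(a-c),np.degrees(np.arctan2(*(a-c)[[1,0]])))
# green case / red panel
m,ce,_=mask(t,(195,135,275,205),(0,150,110),(8,255,255));b=cv2.boxPoints(rect(m));print('panel',[onz('top',x,.082).round(4) for x in b])
a=cv2.resize(t[120:230,130:370],None,fx=3.3,fy=3.3,interpolation=3);cv2.imwrite('pics/topc.png',a[:,:,::-1])
a=cv2.resize(s[115:275,190:340],None,fx=3.7,fy=3.7,interpolation=3);cv2.imwrite('pics/sidec.png',a[:,:,::-1])
E
```

```text
handle top [235.7 200.5] [216 195  39  13 193] ((235.05511474609375, 200.27194213867188), (39.520172119140625, 5.1285719871521), 13.5704345703125)
handle side [237.9 161. ] [235 140   7  43 235] ((237.8336181640625, 160.99305725097656), (5.745014667510986, 42.13010787963867), 2.38594388961792)
pad top [306. 183.] [304 183   5   1   5] ((306.0, 183.0), (4.0, 0.0), 180.0)Traceback (most recent call last):
  File "<stdin>", line 8, in <module>
  File "h.py", line 18, in mask
    k,l,s,c=cv2.connectedComponentsWithStats(m);i=1+np.argmax(s[1:,4])
                                                    ~~~~~~~~~^^^^^^^^^
    return _wrapfunc(a, 'argmax', axis=axis, out=out, **kwds)
    return bound(*args, **kwds)
ValueError: attempt to get argmax of an empty sequence
```

```bash
python3 - <<'E'
from h import *
t=cv2.imread('pics/top0.png')[:,:,::-1].copy();s=cv2.imread('pics/side0.png')[:,:,::-1].copy()
a=cv2.resize(t[120:230,130:370],None,fx=3.3,fy=3.3,interpolation=2);cv2.imwrite('pics/topc.png',a[:,:,::-1])
a=cv2.resize(s[115:275,190:340],None,fx=3.7,fy=3.7,interpolation=2);cv2.imwrite('pics/sidec.png',a[:,:,::-1])
print(t[180:202:2,304],s[232:240:2,268:276:4])
Y=((15,90,100),(35,255,255));B=((0,0,0),(180,255,95));Rd=((0,150,110),(8,255,255))
out={}
for nm,im,n,roi,c in[('handle',t,'top',(212,190,258,212),Y),('handle',s,'side',(232,138,245,186),Y),
 ('pad',t,'top',(292,178,318,202),B),('pad',s,'side',(255,218,300,246),B),
 ('knob',t,'top',(186,205,212,220),Rd),('knob',s,'side',(213,132,227,160),Rd)]:
  try:
    m,ce,st=mask(im,roi,*c);r=rect(m);out[nm,n]=r[0];print(nm,n,np.round(ce,1),st,r)
  except Exception as e:print(nm,n,'none')
for k in('handle','pad','knob'):
  try:print(k,tri(ray('top',out[k,'top']),ray('side',out[k,'side'])))
  except KeyError:pass
m,_,_=mask(t,(212,190,258,212),*Y);b=cv2.boxPoints(rect(m));b=b[np.argsort(b[:,0])]
a,c=onz('top',b[:2].mean(0),.114),onz('top',b[2:].mean(0),.114);print('ends',a,c,np.linalg.norm(a-c),np.degrees(np.arctan2(*(a-c)[[1,0]])))
m,ce,_=mask(t,(195,135,275,205),*Rd);b=cv2.boxPoints(rect(m));print('panel',[onz('top',x,.082).round(4) for x in b])
E
```

```text
[[218 222 226]
 [ 80  78  76]
 [ 75  70  66]
 [ 70  66  62]
 [ 69  64  62]
 [ 72  67  66]
 [ 70  64  64]
 [ 70  63  60]
 [ 70  64  63]
 [ 65  59  54]
 [141 142 149]] [[[81 74 73]
  [82 74 73]]

 [[81 74 73]
  [81 75 74]]

 [[81 74 73]
  [80 74 73]]

 [[88 82 83]
  [81 74 75]]]
handle top [235.7 200.5] [216 195  39  13 193] ((235.05511474609375, 200.27194213867188), (39.520172119140625, 5.1285719871521), 13.5704345703125)
handle side [237.9 161. ] [235 140   7  43 235] ((237.8336181640625, 160.99305725097656), (5.745014667510986, 42.13010787963867), 2.38594388961792)
pad top [303.9 190.5] [295 181  19  20 282] ((303.8243103027344, 190.55406188964844), (16.604297637939453, 17.26189422607422), 9.462322235107422)
pad side [270.8 230.1] [259 219  25  22 407] ((270.9519958496094, 229.76402282714844), (27.369474411010742, 17.97798728942871), 10.30484676361084)
knob top [197.6 211.7] [194 209   9   6  42] ((198.0, 211.5), (8.0, 5.0), 0.0)
knob side [218.9 142.5] [216 135   7  17  88] ((219.0, 143.0), (6.0, 16.0), 0.0)
handle (array([0.54012947, 0.04904706, 0.09555338]), np.float64(0.00015601551490296406))
pad (array([ 0.57268098, -0.13137863,  0.06970693]), np.float64(0.0023134140943497955))
knob (array([0.51045866, 0.14871897, 0.0729556 ]), np.float64(0.0010443384518968926))
ends [0.54956761 0.09700798 0.114     ] [ 0.52779582 -0.00176921  0.114     ] 0.1011481318813437 77.57000484963599
panel [array([0.5886, 0.1406, 0.082 ]), array([0.6951, 0.1302, 0.082 ]), array([0.6867, 0.0591, 0.082 ]), array([0.5805, 0.0701, 0.082 ])]
```

View pics/topc.png

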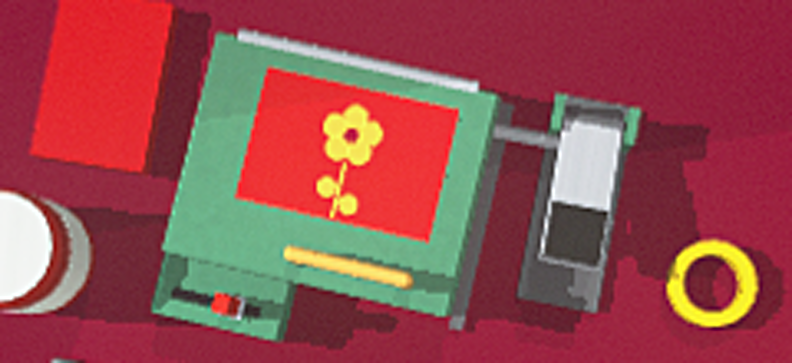

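View pics/sidec.png

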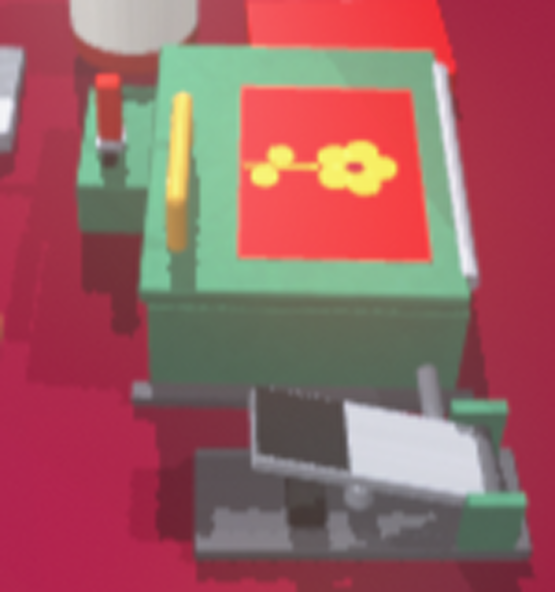

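The handle bar is at about (0.539, 0.048). The pad triangulates to z = 0.070, against the expected 0.069. The knob comes out at (0.510, 0.149), with z at the middle of the red block as it should be. The press yaw is about -12°. Next I'll firm up the yaw and move above the pad.

```bash
python3 - <<'E'
from h import *
f=lambda x,y,z:onz('top',(130+(x+.5)/3.3-.5,120+(y+.5)/3.3-.5),z)[:2]
P={k:f(*k) for k in[(267,68,.082),(459,110,.082),(430,241,.082),(237,197,.082),(238,32,.08),(478,87,.08),(217,35,.082),(497,95,.082),(165,250,.082),(285,252,.114),(411,281,.114),(152,313,.042),(281,340,.042),(566,258,.069),(595,115,.05)]}
v=list(P.values())
an=lambda a,b:np.degrees(np.arctan2(*(a-b)[::-1]))
print('yaws',an(v[0],v[1])-90,an(v[3],v[2])-90,an(v[0],v[3]),an(v[4],v[5])-90,an(v[6],v[7])-90,an(v[6],v[8]),an(v[9],v[10])-90,an(v[11],v[12])-90,'treadle',an(v[14],v[13]))
print('len cover',np.linalg.norm(v[6]-v[7]),np.linalg.norm(v[6]-v[8]),'bar mid',(v[9]+v[10])/2,np.linalg.norm(v[9]-v[10]),'hinge',v[4],v[5])
E
```

```text
yaws -11.596533610590043 -11.802492783415573 -11.043739816209518 -12.22867600620367 -11.395483502853295 -11.301651386147457 -11.821713843913216 -10.53271773740353 treadle -11.40930323198362
len cover 0.23325489145014847 0.1801599907777864 bar mid [0.53833132 0.04747523] 0.1002648299356018 hinge [0.73107267 0.14540144] [ 0.68847324 -0.05115241]
```

Request:
arm_command --pt "0.434 0.478 0 0 0 0.72" --pt "0.434 0.478 0 0 0 0.72" --pt "0.434 0.478 0 0 0 0.72" --pt "0.434 0.478 0 0 0 0.72" --pt "0.434 0.478 0 0 0 0.72" --pt "0.434 0.478 0 0 0 0.72" --pt "0.434 0.478 0 0 0 0.72" --pt "0.434 0.478 0 0 0 0.72" --pt "0.434 0.478 0 0 0 0.72" --pt "0.434 0.478 0 0 0 0.72" --pt "0.434 0.478 0 0 0 0.72" --pt "0.434 0.478 0 0 0 0.72" --pt "0.434 0.478 0 0 0 0.72" --pt "0.434 0.478 0 0 0 0.72" --pt "0.434 0.478 0 0 0 0.72" --pt "0.434 0.478 0 0 0 0.72" --grip 0 --force 20

```text
time: 1.7
tcp_pos: [0.5721, -0.1327, 0.25]
orientation: [0.923, 0.384, -0.0, 0.0]
ft_force: [0.3, -0.8, 1.2]
grip_width: -0.0
gripper_force: 0.0
```

Request:
arm_command --pt "0 0.001 -0.05 0 0 0.74" --pt "0 0.001 -0.1 0 0 0.74" --pt "0 0.001 -0.14 0 0 0.74" --pt "0 0.001 -0.14 0 0 0.74" --pt "0 0.001 -0.14 0 0 0.74" --pt "0 0.001 -0.145 0 0 0.74" --pt "0 0.001 -0.15 0 0 0.74" --pt "0 0.001 -0.155 0 0 0.74" --pt "0 0.001 -0.16 0 0 0.74" --pt "0 0.001 -0.165 0 0 0.74"

```text
time: 2.7
tcp_pos: [0.5728, -0.1304, 0.0854]
orientation: [0.774, 0.633, -0.0, 0.0]
ft_force: [-2.2, -0.6, 5.2]
grip_width: -0.0001
gripper_force: 2.3
```

Request:
arm_command --pt "0 0 -0.004 0 0 0" --pt "0 0 -0.008 0 0 0" --pt "0 0 -0.012 0 0 0" --pt "0 0 -0.016 0 0 0" --pt "0 0 -0.02 0 0 0" --pt "0 0 -0.02 0 0 0"

```text
time: 3.3
tcp_pos: [0.5719, -0.1301, 0.0651]
orientation: [0.774, 0.633, -0.001, -0.001]
ft_force: [-8.1, 0.9, 10.1]
grip_width: -0.0001
gripper_force: 5.0
```

Request:
arm_command --pt "0 0 -0.003 0 0 0" --pt "0 0 -0.005 0 0 0" --pt "0 0 -0.006 0 0 0" --pt "0 0 -0.006 0 0 0"

```text
time: 3.7
tcp_pos: [0.5721, -0.1302, 0.0596]
orientation: [0.774, 0.633, -0.001, -0.0]
ft_force: [-8.1, 0.6, 12.6]
grip_width: 0.0002
gripper_force: 6.0
```

Request:
arm_command --pt "0 0 -0.001 0 0 0" --pt "0 0 -0.002 0 0 0" --pt "0 0 -0.002 0 0 0"

```text
time: 4.0
tcp_pos: [0.5722, -0.1301, 0.0587]
orientation: [0.774, 0.633, -0.001, -0.0]
ft_force: [-11.8, 1.3, 22.1]
grip_width: -0.0007
gripper_force: 11.4
```

The force jumped from 12.6 N to 22 N within 1 mm, with the tip at 40 mm, so the treadle is at its stop. Next I'll let it rise and go over the handle.

Request:
arm_command --pt "0 0 0.02 0 0 0" --pt "0 0 0.05 0 0 0" --pt "0 0 0.1 0 0 0" --pt "0 0 0.15 0 0 0" --pt "-0.034 0.177 0.15 0 0 0" --pt "-0.034 0.177 0.15 0 0 0" --pt "-0.034 0.177 0.15 0 0 0" --pt "-0.034 0.177 0.15 0 0 0" --pt "-0.034 0.177 0.15 0 0 0" --pt "-0.034 0.177 0.15 0 0 0" --grip 0

```text
time: 5.0
tcp_pos: [0.5387, 0.0468, 0.2072]
orientation: [0.774, 0.633, -0.0, 0.0]
ft_force: [-0.0, -0.0, -0.3]
grip_width: -0.0004
gripper_force: 0.0
```

Request:
arm_command --pt "0 0 0 0 0 0" --pt "0 0 0 0 0 0" --pt "0 0 0 0 0 0" --pt "0 0 0 0 0 0" --pt "0 0 0 0 0 0" --grip 0.7

```text
time: 5.5
tcp_pos: [0.5388, 0.0463, 0.2073]
orientation: [0.774, 0.633, 0.0, 0.0]
ft_force: [0.3, 0.1, 0.5]
grip_width: 0.0597
gripper_force: 0.0
```

```bash
python3 - <<'E'
from h import *
s=bot.read_state();print(s['time'],s['tcp_pos'],s['grip_width'],s['ft_force'])
w=bot.camera('wrist');sd=bot.camera('side')
cv2.imwrite('pics/w1.png',np.hstack([w,sd[100:292,170:342].repeat(2,0).repeat(2,1)])[:,:800,::-1])
P=bot.camera_params('side');P2=bot.camera_params('top')
m,c,st=mask(sd,(240,210,310,260),(0,0,0),(180,255,95));print('pad side now',c,st)
E
```

```text
5.5 [0.53881079 0.04625406 0.20731288] 0.05967289293669465 [0.32569928 0.11387058 0.53191648]
pad side now [270.68055556 230.77777778] [260 221  23  20 360]
```

View pics/w1.png

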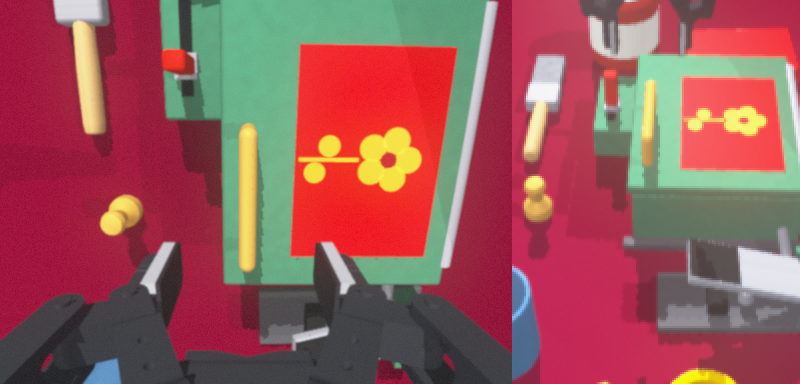

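In the wrist view the bar lies at (248,195), in line with the jaw centre at about (247,260), and the knob is at (178,62). The side view shows the paddle back up. Next: go down, grip and tug.

Request:
arm_command --pt "0 0 -0.04 0 0 0" --pt "0 0 -0.08 0 0 0" --pt "0 0 -0.093 0 0 0" --pt "0 0 -0.093 0 0 0"

```text
time: 6.0
tcp_pos: [0.5377, 0.0465, 0.1131]
orientation: [0.774, 0.633, -0.001, -0.001]
ft_force: [0.8, 0.8, -0.8]
grip_width: 0.06
gripper_force: 0.0
```

Request:
arm_command --pt "0 0 0 0 0 0" --pt "0 0 0 0 0 0" --pt "0 0 0 0 0 0" --pt "0 0 0 0 0 0" --pt "0 0 0 0 0 0" --pt "0 0 0 0 0 0" --grip 0 --force 40

```text
time: 6.6
tcp_pos: [0.5389, 0.0468, 0.1157]
orientation: [0.774, 0.633, 0.0, 0.0]
ft_force: [-4.3, 0.2, 7.9]
grip_width: 0.0104
gripper_force: 39.0
```

Request:
arm_command --pt "0 0 0.002 0 0 0" --pt "0 0 0.004 0 0 0" --pt "0 0 0.006 0 0 0" --pt "0 0 0.006 0 0 0"

```text
time: 7.0
tcp_pos: [0.54, 0.0465, 0.1211]
orientation: [0.774, 0.633, 0.001, 0.001]
ft_force: [6.7, 0.5, -4.0]
grip_width: 0.0105
gripper_force: 38.9
```

Request:
arm_command --pt "0 0 0.002 0 0 0" --pt "0 0 0.004 0 0 0" --pt "0 0 0.005 0 0 0" --pt "0 0 0.005 0 0 0"

```text
time: 7.4
tcp_pos: [0.5408, 0.0463, 0.1247]
orientation: [0.774, 0.633, 0.002, 0.001]
ft_force: [20.6, 2.0, -24.0]
grip_width: 0.0104
gripper_force: 39.1
```

Request:
arm_command --pt "0 0 0.001 0 0 0" --pt "0 0 0.002 0 0 0" --pt "0 0 0.002 0 0 0"

```text
time: 7.7
tcp_pos: [0.5408, 0.0461, 0.1258]
orientation: [0.774, 0.633, 0.002, 0.001]
ft_force: [24.2, 2.9, -34.9]
grip_width: 0.01
gripper_force: 38.9
```

At about 10 mm lift the pull rises from 24 N to 35 N within 1 mm, so the cover is caught. Next: lower it, let go and slide the knob.

Request:
arm_command --pt "0 0 -0.004 0 0 0" --pt "0 0 -0.008 0 0 0" --pt "0 0 -0.012 0 0 0" --pt "0 0 -0.012 0 0 0"

```text
time: 8.1
tcp_pos: [0.5388, 0.0466, 0.116]
orientation: [0.774, 0.633, -0.0, 0.0]
ft_force: [-1.3, 0.2, 5.3]
grip_width: 0.0101
gripper_force: 42.9
```

Request:
arm_command --pt "0 0 0 0 0 0" --pt "0 0 0 0 0 0" --pt "0 0 0 0 0 0" --pt "0 0 0 0 0 0" --pt "0 0 0.04 0 0 0" --pt "0 0 0.08 0 0 0" --pt "0 0 0.08 0 0 0" --grip 0.7

```text
time: 8.8
tcp_pos: [0.5412, 0.0474, 0.2004]
orientation: [0.774, 0.633, 0.003, 0.002]
ft_force: [0.7, 0.0, 0.1]
grip_width: 0.0597
gripper_force: 0.0
```

Request:
arm_command --pt "-0.034 0.075 0 0 0 0" --pt "-0.034 0.075 0 0 0 0" --pt "-0.034 0.075 0 0 0 0" --pt "-0.034 0.075 0 0 0 0" --pt "-0.034 0.075 0 0 0 0" --pt "-0.034 0.075 0 0 0 0" --grip 0

```text
time: 9.4
tcp_pos: [0.5051, 0.1204, 0.1951]
orientation: [0.775, 0.632, -0.0, -0.0]
ft_force: [-0.6, 0.2, 0.1]
grip_width: 0.0003
gripper_force: 0.0
```

```bash
python3 - <<'E'
from h import *
s=bot.read_state();print(s['time'],s['tcp_pos'],s['grip_width'],s['ft_force'])
w=bot.camera('wrist');P=bot.camera_params('wrist')
cv2.imwrite('pics/w2.png',w[:,:,::-1])
m,c,st=mask(w,(80,40,300,300),(0,150,110),(8,255,255));print(c,st)
E
```

```text
9.4 [0.50511881 0.12037996 0.19505995] 0.00032383888185204675 [-0.61194085  0.24250309  0.10220992]
[245.1457976  157.61406518] [234 144  23  28 583]
```

View pics/w2.png

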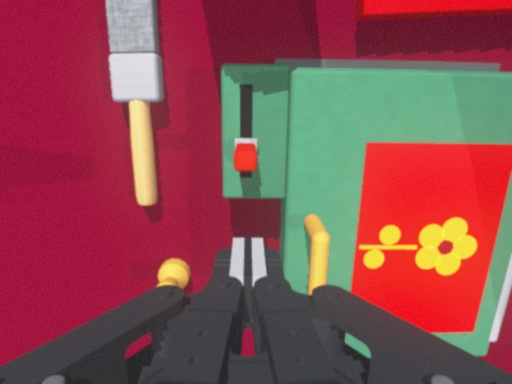

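The knob at (245,157) lies in line with the closed fingers at (248,260), and the slot runs away from them. Next: go down beside it and push along the press's +y.

Request:
arm_command --pt "0 0 -0.04 0 0 0" --pt "0 0 -0.08 0 0 0" --pt "0 0 -0.1 0 0 0" --pt "0 0 -0.115 0 0 0" --pt "0 0 -0.115 0 0 0"

```text
time: 9.95
tcp_pos: [0.504, 0.121, 0.0788]
orientation: [0.774, 0.633, -0.001, -0.001]
ft_force: [-1.0, -0.2, -0.0]
grip_width: -0.0
gripper_force: 0.0
```

Request:
arm_command --pt "0.002 0.01 0 0 0 0" --pt "0.003 0.015 0 0 0 0" --pt "0.004 0.02 0 0 0 0" --pt "0.005 0.025 0 0 0 0" --pt "0.006 0.03 0 0 0 0" --pt "0.007 0.035 0 0 0 0" --pt "0.007 0.035 0 0 0 0"

```text
time: 10.65
tcp_pos: [0.5118, 0.1576, 0.0805]
orientation: [0.774, 0.633, 0.0, -0.0]
ft_force: [-1.4, -0.7, -0.0]
grip_width: -0.0001
gripper_force: 0.0
```

```bash
python3 - <<'E'
from h import *
w=bot.camera('wrist');sd=bot.camera('side')
cv2.imwrite('pics/w3.png',np.hstack([w[:,:,:],cv2.resize(sd[95:225,180:276],(284,384))])[:,:,::-1])
E
```

```text
(no output)
```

View pics/w3.png

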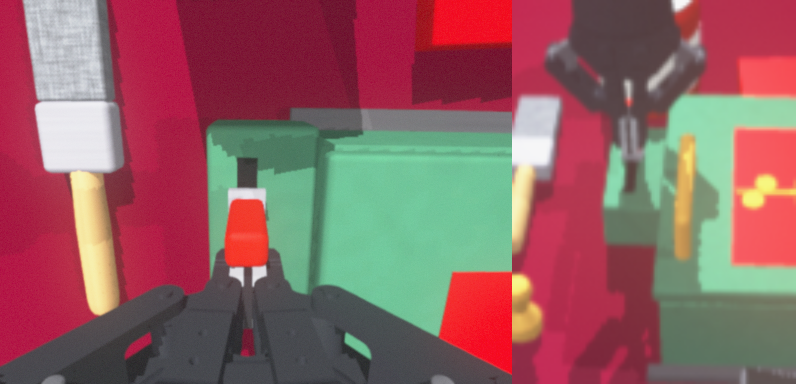

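The knob at (246,230) is directly ahead of the fingers, with the slot's end still beyond it at (247,158). Keep pushing.

Request:
arm_command --pt "0.001 0.005 0 0 0 0" --pt "0.002 0.01 0 0 0 0" --pt "0.003 0.015 0 0 0 0" --pt "0.003 0.015 0 0 0 0"

```text
time: 11.15
tcp_pos: [0.5129, 0.1632, 0.0795]
orientation: [0.776, 0.631, -0.007, 0.003]
ft_force: [-19.0, -35.0, 25.3]
grip_width: 0.0
gripper_force: 18.9
```

Request:
arm_command --pt "0.001 0.003 0 0 0 0" --pt "0.001 0.006 0 0 0 0" --pt "0.001 0.006 0 0 0 0"

```text
time: 11.45
tcp_pos: [0.513, 0.1639, 0.0792]
orientation: [0.777, 0.629, -0.011, 0.005]
ft_force: [-28.7, -52.7, 38.9]
grip_width: 0.0002
gripper_force: 29.5
```

It stops hard after about 33 mm of knob travel, which matches the 34 mm stroke. Back off, rise and check the knob.

Request:
arm_command --pt "-0.002 -0.012 0 0 0 0" --pt "-0.006 -0.03 0 0 0 0" --pt "-0.009 -0.045 0 0 0 0" --pt "-0.009 -0.045 0.04 0 0 0" --pt "-0.009 -0.045 0.08 0 0 0" --pt "-0.009 -0.045 0.12 0 0 0" --pt "0.021 -0.138 0.12 0 0 0" --pt "0.021 -0.138 0.12 0 0 0" --pt "0.021 -0.138 0.12 0 0 0" --pt "0.021 -0.138 0.12 0 0 0"

```text
time: 12.45
tcp_pos: [0.5368, 0.039, 0.2001]
orientation: [0.775, 0.632, 0.0, -0.0]
ft_force: [-0.9, 0.5, 0.1]
grip_width: -0.0001
gripper_force: 0.0
```

Request:
arm_command --pt "0 0 0 0 0 0" --pt "0 0 0 0 0 0" --pt "0 0 0 0 0 0" --pt "0 0 0 0 0 0" --grip 0.7

```text
time: 12.85
tcp_pos: [0.5366, 0.0403, 0.2004]
orientation: [0.774, 0.633, 0.0, -0.0]
ft_force: [-0.7, 0.6, 0.3]
grip_width: 0.0581
gripper_force: 0.0
```

```bash
python3 - <<'E'
from h import *
s=bot.read_state();print(s['time'],s['tcp_pos'],s['grip_width'],s['ft_force'])
t=bot.camera('side')
m,c,st=mask(t,(205,105,232,160),(0,150,110),(8,255,255));print('knob side now',c,st)
p=bot.camera_params('side')
for d in(0,.034):
    X=np.array([.5105,.1487,.072])+d*np.array([.199,.98,0]);q=p['R']@X+p['t'];print(q[:2]/q[2]*p['fx']+[p['cx'],p['cy']])
E
```

```text
12.85 [0.53658268 0.04027953 0.20035347] 0.05811775027944638 [-0.68648015  0.60895947  0.28722581]
knob side now [220.58558559 134.63963964] [211 127  21  17 111]
[218.80749019 143.32561193]
[219.78532461 134.81078123]
```

The side view puts the knob at (220.6,134.6), against a predicted (219.8,134.8) for full travel. Next: re-grip the handle and lift along the arc.

Request:
arm_command --pt "0.002 0.006 -0.04 0 0 0" --pt "0.002 0.006 -0.08 0 0 0" --pt "0.002 0.006 -0.085 0 0 0" --pt "0.002 0.006 -0.085 0 0 0"

```text
time: 13.3
tcp_pos: [0.5383, 0.0457, 0.1152]
orientation: [0.774, 0.633, -0.001, -0.001]
ft_force: [0.1, -0.4, 1.3]
grip_width: 0.0595
gripper_force: 0.0
```

Request:
arm_command --pt "0 0 0 0 0 0" --pt "0 0 0 0 0 0" --pt "0 0 0 0 0 0" --pt "0 0 0 0 0 0" --pt "0 0 0 0 0 0" --pt "0 0 0 0 0 0" --grip 0 --force 40

```text
time: 13.9
tcp_pos: [0.5387, 0.0457, 0.1166]
orientation: [0.774, 0.633, -0.0, 0.0]
ft_force: [-5.6, 0.4, 9.5]
grip_width: 0.0104
gripper_force: 39.0
```

Request:
arm_command --pt "0.001 0 0.004 0 0 0" --pt "0.002 0 0.008 0.003 0.016 0" --pt "0.004 -0.001 0.014 0.011 0.055 0" --pt "0.006 -0.001 0.02 0.016 0.08 0" --pt "0.009 -0.002 0.028 0.022 0.109 0" --pt "0.009 -0.002 0.028 0.022 0.109 0"

```text
time: 14.5
tcp_pos: [0.5473, 0.0438, 0.1439]
orientation: [0.774, 0.632, -0.029, -0.035]
ft_force: [-6.0, 1.6, -0.6]
grip_width: 0.0105
gripper_force: 39.5
```

It lifts freely. Continue.

Request:
arm_command --pt "0.006 -0.001 0.013 0.011 0.055 0" --pt "0.014 -0.003 0.026 0.022 0.109 0" --pt "0.022 -0.004 0.038 0.033 0.164 0" --pt "0.031 -0.006 0.049 0.044 0.218 0" --pt "0.042 -0.008 0.06 0.055 0.272 0" --pt "0.042 -0.008 0.06 0.055 0.272 0"

```text
time: 15.1
tcp_pos: [0.5895, 0.035, 0.2049]
orientation: [0.765, 0.625, -0.098, -0.12]
ft_force: [-13.6, -3.2, 10.6]
grip_width: 0.0107
gripper_force: 40.1
```

Request:
arm_command --pt "0.011 -0.003 0.01 0.011 0.055 0" --pt "0.023 -0.005 0.019 0.022 0.109 0" --pt "0.035 -0.008 0.027 0.033 0.164 0" --pt "0.048 -0.01 0.033 0.044 0.218 0" --pt "0.062 -0.013 0.038 0.055 0.272 0" --pt "0.062 -0.013 0.038 0.055 0.272 0" --pt "0.062 -0.013 0.038 0.055 0.272 0"

```text
time: 15.8
tcp_pos: [0.6518, 0.0218, 0.242]
orientation: [0.748, 0.611, -0.164, -0.201]
ft_force: [-3.8, -3.2, 3.4]
grip_width: 0.0104
gripper_force: 39.8
```

```bash
python3 - <<'E'
from h import *
s=bot.read_state();p=s['tcp_pos'];print(s['time'],p,s['ft_force'])
H=np.array([.7005,.0142]);d=(p[:2]-H)@[.980,-.199];print('theta',np.degrees(np.arctan2(p[2]-.076,-d))-12.97,'r',np.hypot(d,p[2]-.076))
sd=bot.camera('side');t=bot.camera('top')
cv2.imwrite('pics/end.png',np.hstack([sd[60:310,120:390],t[90:340,100:370]]).repeat(1,0)[:,:,::-1])
E
```

```text
15.8 [0.65184221 0.02181638 0.24196554] [-3.84736232 -3.21609588  3.36739437]
theta 60.517602846929435 r 0.1731046833090656
```

View pics/end.png

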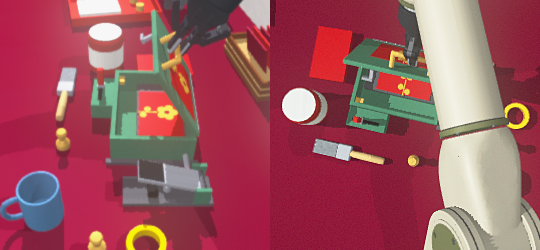

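The pictures show the cover open at about 60° and gripped by its handle, with the stamped card inside. The knob is at the far left and the loose things stand where they were.

Request:
arm_command --pt "0 0 0 0 0 0" --pt "0 0 0 0 0 0" --pt "0 0 0 0 0 0"

```text
time: 16.2
tcp_pos: [0.6516, 0.0219, 0.2419]
orientation: [0.748, 0.611, -0.164, -0.2]
ft_force: [-4.2, -2.3, 3.7]
grip_width: 0.0106
gripper_force: 39.9
```

```bash
python3 -c "
from rig import bot
print(bot.read_state()['tcp_pos'],bot.job_done())"
```

```text
the job is handed in; nothing more can be done
[0.65155509 0.0218784  0.2418853 ] None
```

The job is handed in (result not shown): card stamped, cover found caught when tugged, knob slid fully left (finger push on it peaked near 70 N at its stop), and cover held open by its handle at about 60°, after 16 s.

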